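Clear the rock-chip sorting station and nest the sample cups on it

TASK

Close down the sorting station: with the scraper block, never with the fingers, wipe all the rock chips off the white plate over its open end into the catch tray. Once the plate is clear, put the scraper back upright on its black pad, stand the widest aluminium cup on the plate and nest the other cups in it in size order, each right down on the floor of the next wider one. Leave the vials and the spatula where they are.

Things in the scene. Friction and masses are not known exactly. Their poses are not given: they have to be found in the camera images.
- station: fixed sorting station, yawed. Origin: on the bench under the centre of its white plate, 230 mm (x) by 150 mm (y, clear width), top 40 mm above the bench. Fences 8 mm thick stand 14 mm above the plate along both sides (inner faces y = +-75 mm) and across the +x end (inner face x = 115 mm). The -x end (x = -115 mm), roughly towards the robot, is open, over the catch tray
- tray (a point): centre of the inner floor of the grey catch tray fixed to the station below the plate's open end; axes as the station. In the station's frame its inside spans x = -225 to -115 mm, y = +-77 mm, floor 4 mm and walls 42 mm above the bench. Chips pushed off the plate's end fall into it
- pad: fixed black rubber pad, 90 mm (x) by 130 mm (y) by 2 mm, on the bench: the scraper's resting place. Origin: centre of its underside
- scraper: loose scraper block, 150 g: a white blade block 44 mm (x) by 90 mm (y) by 20 mm high, with an upright wooden grip rib 16 mm (x) by 60 mm (y) on it that goes from 20 to 56 mm above the underside. Origin: centre of its underside, z up. Pinch the rib across its 16 mm (x) and wipe along x; it starts upright on the pad
- cup1: the widest: open straight-sided round aluminium cup, outer diameter 68 mm, 36 mm tall, walls 2.5 mm, floor 4 mm thick, about 100 g. Origin: centre of its underside; z runs up its axis to the mouth
- cup2: second widest (may be absent): open straight-sided round aluminium cup, outer diameter 57 mm, 55 mm tall, walls 2.5 mm, floor 4 mm thick, about 100 g. Origin: centre of its underside; z runs up its axis to the mouth
- cup3: third widest (may be absent): open straight-sided round aluminium cup, outer diameter 46 mm, 74 mm tall, walls 2.5 mm, floor 4 mm thick, about 100 g. Origin: centre of its underside; z runs up its axis to the mouth
- cup4: the narrowest and tallest (may be absent): open straight-sided round aluminium cup, outer diameter 35 mm, 93 mm tall, walls 2.5 mm, floor 4 mm thick, about 100 g. Origin: centre of its underside; z runs up its axis to the mouth
- chip1: dark grey many-sided rock chip, 20 to 27 mm across, 11 mm thick, 12 g, at the start flat on the station's plate, at least 55 mm from the fence at its +x end (may be absent). Origin: centre of one flat face (the underside at the start; chips may turn over as they fall)
- chip2: dark grey many-sided rock chip, 20 to 27 mm across, 11 mm thick, 12 g, at the start flat on the station's plate, at least 55 mm from the fence at its +x end (may be absent). Origin: centre of one flat face (the underside at the start; chips may turn over as they fall)
- chip3: dark grey many-sided rock chip, 20 to 27 mm across, 11 mm thick, 12 g, at the start flat on the station's plate, at least 55 mm from the fence at its +x end (may be absent). Origin: centre of one flat face (the underside at the start; chips may turn over as they fall)
- chip4: dark grey many-sided rock chip, 20 to 27 mm across, 11 mm thick, 12 g, at the start flat on the station's plate, at least 55 mm from the fence at its +x end (may be absent). Origin: centre of one flat face (the underside at the start; chips may turn over as they fall)
- chip5: dark grey many-sided rock chip, 20 to 27 mm across, 11 mm thick, 12 g, at the start flat on the station's plate, at least 55 mm from the fence at its +x end (may be absent). Origin: centre of one flat face (the underside at the start; chips may turn over as they fall)
- chip6: dark grey many-sided rock chip, 20 to 27 mm across, 11 mm thick, 12 g, at the start flat on the station's plate, at least 55 mm from the fence at its +x end (may be absent). Origin: centre of one flat face (the underside at the start; chips may turn over as they fall)
- chip7: dark grey many-sided rock chip, 20 to 27 mm across, 11 mm thick, 12 g, at the start flat on the station's plate, at least 55 mm from the fence at its +x end (may be absent). Origin: centre of one flat face (the underside at the start; chips may turn over as they fall)
- chip8: dark grey many-sided rock chip, 20 to 27 mm across, 11 mm thick, 12 g, at the start flat on the station's plate, at least 55 mm from the fence at its +x end (may be absent). Origin: centre of one flat face (the underside at the start; chips may turn over as they fall)
- vial1: bystander, not to be disturbed: small capped glass vial, 24 mm across, 45 mm tall, standing on the bench. Origin: centre of its underside
- vial2: bystander, not to be disturbed: small capped glass vial, 24 mm across, 45 mm tall, standing on the bench. Origin: centre of its underside
- vial3: bystander, not to be disturbed: small capped glass vial, 24 mm across, 45 mm tall, standing on the bench. Origin: centre of its underside
- spatula: bystander, not to be disturbed: lab spatula 180 mm long lying on the bench. Origin near its middle, x along it

How it is judged:
By the outcome, as a careful person would: the job done as asked, in the order asked, and still so for the second after the job is handed in, with the robot touching nothing.
Of chip1, chip2, chip3, chip4, chip5, chip6, chip7, chip8 only 4 to 8 are there at a start; the rules pass over those that are not, and their reading is None.
Of cup2, cup3, cup4 only 2 to 3 are there at a start; the rules pass over those that are not, and their reading is None.
At some moment in a run one of scraper, cup1, cup2 may be knocked a few centimetres aside while the robot is not near it.
It also fails if it takes over 210 s, if anything falls off the work surface, if the arm or the gripper's body presses on something with over 40 N, if the wrist force passes 120 N, or if a joint passes its speed limit or range.

ROBOT

A 6-joint arm with a two-finger parallel gripper is mounted at the origin on the work surface. World frame = base frame: x ahead of the robot, y to its left, z up, the work surface at z = 0. Lengths are in m, angles in rad, forces in N, time in s.
With the tool pointing down it reaches from about 0.35 to 0.975 m from the base axis. Payload 4.9 kg.
Tool frame: the origin (TCP) lies at the very end of the fingers, on their centre line; the grasp point (between the pads) lies 19 mm behind it (ctrl.tcp_to_grasp is the z of the grasp point in the tool frame, in m); z points along the fingers, y is the line along which they close (so a half turn about z gives the same grasp; the last joint's range is limited). The gripper opens to 85 mm and grips with 20 to 120 N. Pads are 22 mm wide; open, the fingers measure 114 mm over their backs; the gripper's body (76 mm by 85 mm) begins 54 mm behind the grasp point. The pads swing forward as they close: fully open they stand 13 mm farther back than shut.
Start: joints at [1.165, 0.053, 1.613, -0, 1.476, -0.119], TCP at [0.177, 0.599, 0.231] pointing down, gripper open.
Joint ranges: [-3.01, 3.01], [-1.01, 2.22], [0.06, 2.58], [-1.02, 4.17], [0.09, 2.62], [-3.14, 3.14]. Speed limits (rad/s): [2.57, 2.57, 3.14, 3.14, 3.14, 3.14].

INTERFACE

Orientations are given as a rotation vector (axis times angle).
In Python, from station import ctrl, eyes, job, nets gives the robot as it stands. The module is installed in compiled form; this text tells all that it offers.
- The arm moves only by the tool jog_arm, never from a script. Its argument "commands" is one flat list of numbers, 7 for each row, row after row: the shift along the tool's x, y, z each as a share of 0.06 m, from -1 to 1, then the turn, a rotation vector about the tool's x, y, z each as a share of 0.1 rad, from -1 to 1, then the finger opening in mm, from 0 to 85.4. In form: [x, y, z, ax, ay, az, grip, x, y, z, ax, ay, az, grip, ...]. A call has 1 to 20 rows; each row shifts and turns the commanded pose from where the row before left it, along the tool's axes as they then stand; what a row does not reach is not made up. A row lasts 1/8 s, in which the tool goes at most 62.5 mm and 10.7 degrees, less where a joint would pass 70% of its speed; a pose out of reach is approached as far as the arm can. A call with a number of a shift or a turn outside -1 to 1 is refused whole. A call with a gripper value outside its range is refused whole. The fingers move at their own pace and stop on an object; "newtons" is the grip in N (left out, the last holds). Time passes only in rows, so rows that do not move let the fingers close. It gives the time, the measured TCP pose, the force, the opening and the grip force at its end, in the units of the state.
- ctrl.get_obs(): the state, without advancing time (a new reading comes with each control period).
- eyes.get_image(name): name is "scene" or "top" or "wrist"; returns a dict with "image" (420x560x3 uint8, red, green, blue), "z_map" (420x560 float32, m along the optical axis (not along the pixel's ray), 0 where there is no reading), "K" (3x3 intrinsics, pixels), "cam_to_world" (4x4, takes a point from camera to world coordinates). Camera axes: x right, y up, looking along -z (the intrinsics and any distortion apply to the point x, -y, -z); pixel columns grow to the right and rows downward; lengths in m; the calibration is good to about 2 mm. A picture is of the moment at which its call begins.
- job.finish_job(): hands the job in; it is judged then, once.
Trained networks look in the newest picture that a camera, given by its name, has taken for a name from the list of things; names that differ only in an ending like _2 or _b are one class to them, and where a whole thing is asked for, a point or a joint stands for the part that bears it (a point fixed in the world has none). Each returns a list of dicts, best first, with "p" (0 to 1); they miss things now and then, are a little off and sometimes report something else, mostly with a low value. They report only what shows in the picture. A call takes as long as a camera call.
- nets.silhouettes(camera, name): "mask" (420x560 bool, what is visible of it) and "bbox" ([left, top, right, bottom] in pixels, round what is visible of it).
The state is a dict: "t": time; "q": joint angles; "dq": joint speeds; "effort": joint torques, N m; "tool_pos": TCP position; "tool_rot": TCP orientation; "contact_force": force on the tool from outside, world axes, zero at the start; "wrist_torque": the same for the moment, N m; "opening": finger opening in m; "grip_force": force on a finger pad.
Only numpy, scipy, OpenCV 4.12 (cv2) and the standard library are available. Lean on these libraries where they do the work, as an engineer would, in place of code of your own. Each camera call takes 0.05 s, during which the arm holds its last target. There are 200 camera calls.

## Working session

There is one attempt and no reset: what is moved stays moved. The work goes in short steps, Python scripts to look and compute and a tool call to move; the robot and the scene stay as the last step left them, time stands still between calls to the robot, and variables do not carry over. Pictures are saved under pics/ and viewed, at most 14 in all, crops included, and the job is handed in when it is done.

Besides the shell and the picture viewer there is one more tool, called after "Request:" as name(argument=value, ...) on one line, values as JSON. jog_arm: Moves the arm, as the interface text tells. Shift numbers are shares of 0.06 m and turn numbers shares of 0.1 rad, none past 1 either way. Its arguments: {"type":"object","properties":{"commands":{"type":"array","items":{"type":"number"}},"newtons":{"type":"number"}},"required":["commands"]}

```bash
mkdir -p pics; ls; cat > h.py <<'E'
import numpy as np, cv2
from station import ctrl, eyes, job, nets
from scipy.spatial.transform import Rotation as R
def shot(n,save=None):
    im=eyes.get_image(n)
    if save: cv2.imwrite('pics/'+save,im['image'][:,:,::-1])
    return im
def cloud(im):
    z=im['z_map'];K=im['K'];v,u=np.mgrid[:z.shape[0],:z.shape[1]]
    P=np.stack([(u-K[0,2])/K[0,0]*z,-(v-K[1,2])/K[1,1]*z,-z],-1)
    T=im['cam_to_world'];W=P@T[:3,:3].T+T[:3,3];W[z<=0]=np.nan
    return W
E
python3 - <<'E'
from h import *
o=ctrl.get_obs();print({k:np.round(v,3) for k,v in o.items()},ctrl.tcp_to_grasp)
ims={}
for c in['scene','top']:
    im=shot(c,c+'0.png');W=cloud(im);ims[c]=im
    print(c,im['K'].round(1).tolist(),im['cam_to_world'].round(3).tolist())
    for n in['station','tray','pad','scraper','cup1','cup2','cup3','cup4','chip1','vial1','spatula']:
        for d in nets.silhouettes(c,n)[:9]:
            if d['p']<.3: continue
            m=d['mask'];w=W[m];w=w[~np.isnan(w[:,0])]
            print(n,round(d['p'],2),d['bbox'],m.sum(),np.median(w,0).round(3),'zmax',np.percentile(w[:,2],95).round(3) )
E
```

```text
pics
{'t': np.float64(0.0), 'q': array([ 1.165,  0.053,  1.614, -0.   ,  1.476, -0.119]), 'dq': array([ 0.   , -0.   ,  0.   , -0.   , -0.   , -0.001]), 'effort': array([-2.0000e-03, -3.9368e+01, -3.7017e+01, -0.0000e+00,  7.0000e-03,
        0.0000e+00]), 'tool_pos': array([0.177, 0.599, 0.23 ]), 'tool_rot': array([-4.490e-01, -3.109e+00,  3.000e-03]), 'contact_force': array([-0.706,  0.226, -0.388]), 'wrist_torque': array([ 0.039, -0.015, -0.002]), 'grip_force': np.float64(0.0), 'opening': np.float64(0.085)} -0.0187
scene [[453.2, 0.0, 280.2], [0.0, 453.2, 205.7], [0.0, 0.0, 1.0]] [[-0.785, -0.464, 0.411, 1.041], [0.619, -0.607, 0.498, 0.582], [0.019, 0.645, 0.764, 0.956], [0.0, 0.0, 0.0, 1.0]]
station 0.88 [222.7, 161.5, 367.1, 266.8] 7535 [0.537 0.023 0.042] zmax 0.056
station 0.66 [302.7, 201.0, 309.2, 205.7] 40 [0.495 0.025 0.052] zmax 0.056
tray 0.83 [225.6, 160.2, 369.0, 266.1] 7588 [0.538 0.022 0.042] zmax 0.056
pad 0.75 [233.6, 123.5, 280.5, 153.8] 416 [ 0.431 -0.29   0.005] zmax 0.009
scraper 0.57 [245.5, 120.2, 278.7, 143.8] 460 [ 0.406 -0.284  0.026] zmax 0.061
cup1 0.8 
[... 3157 characters left out ...]
0.037] zmax 0.075
cup4 0.59 [148.4, 192.7, 170.2, 217.4] 486 [0.593 0.283 0.018] zmax 0.056
cup4 0.55 [77.1, 225.7, 106.1, 243.7] 325 [0.507 0.433 0.063] zmax 0.093
chip1 0.52 [235.9, 235.6, 247.7, 243.3] 61 [0.498 0.06  0.051] zmax 0.055
chip1 0.41 [275.6, 213.7, 286.7, 225.0] 61 [ 0.543 -0.038  0.05 ] zmax 0.055
chip1 0.39 [254.3, 237.8, 260.2, 248.5] 46 [0.493 0.022 0.051] zmax 0.054
chip1 0.37 [78.4, 224.2, 106.2, 242.2] 340 [0.507 0.433 0.063] zmax 0.094
vial1 0.43 [400.1, 209.7, 413.0, 223.4] 117 [ 0.549 -0.356  0.043] zmax 0.048
spatula 0.61 [422.8, 218.1, 463.3, 287.3] 1185 [ 0.497 -0.456  0.004] zmax 0.02
spatula 0.38 [276.9, 213.9, 283.3, 223.8] 53 [ 0.543 -0.036  0.051] zmax 0.055
```

```bash
cat >> h.py <<'E'
def upz(W,box): # points in world box
    x0,x1,y0,y1,z0,z1=box
    m=(W[...,0]>x0)&(W[...,0]<x1)&(W[...,1]>y0)&(W[...,1]<y1)&(W[...,2]>z0)&(W[...,2]<z1)
    return W[m]
from scipy.optimize import least_squares
def circ(p,r):
    c0=(p[:,:2].max(0)+p[:,:2].min(0))/2
    s=least_squares(lambda c:np.hypot(*(p[:,:2]-c).T)-r,c0,loss='soft_l1',f_scale=.002)
    return s.x,np.sqrt(np.mean(s.fun**2)),len(p)
def rect(p):
    (c,s,a)=cv2.minAreaRect((p[:,:2]*1000).astype(np.float32)); return np.array(c)/1000,s,a
CUP={1:(.413,.246,.036,.034),2:(.59,.28,.055,.0285),3:(.6,-.26,.074,.023),4:(.51,.435,.093,.0175)}
E
python3 - <<'E'
from h import *
a=cv2.imread('pics/scene0.png');b=cv2.imread('pics/top0.png')
cv2.imwrite('pics/both0.png',cv2.resize(np.vstack([a[90:370],b[120:320]]),None,fx=1.4,fy=1.25)[:600,:800])
for c in['scene','top']:
    im=shot(c);W=cloud(im)
    for k,(x,y,h,r) in CUP.items():
        p=upz(W,(x-.06,x+.06,y-.06,y+.06,h-.006,h+.008))
        print(c,'cup',k,circ(p,r-.00125),p[:,2].max().round(4),np.median(p[:,2]).round(4))
    p=upz(W,(.35,.47,-.4,-.2,.046,.066));print('rib',rect(p),np.median(p[:,2]),p[:,:2].mean(0),len(p))
    p=upz(W,(.33,.47,-.4,-.2,.012,.066));print('blade',rect(p),p[:,:2].mean(0),len(p))
    m=(np.abs(W[...,0]-.42)<.15)&(np.abs(W[...,1]+.29)<.15)&(im['image'].max(-1)<60)&(W[...,2]<.03)
    p=W[m];print('pad',rect(p),np.median(p[:,2]),len(p))
    p=upz(W,(.35,.75,-.17,.17,.046,.065));print('fence',rect(p),p[:,2].max(),len(p))
    for p in[upz(W,(.35,.8,-.2,.2,.032,.046))]:print('plate',rect(p),np.median(p[:,2]))
E
```

```text
scene cup 1 (array([0.41531567, 0.24434734]), np.float64(0.0012384821816372308), 171) 0.0421 0.0358
scene cup 2 (array([0.58828657, 0.27913671]), np.float64(0.0010952313886474505), 155) 0.0611 0.0556
scene cup 3 (array([ 0.59714687, -0.26594509]), np.float64(0.0015876734517016155), 95) 0.0795 0.0735
scene cup 4 (array([0.50796267, 0.43894297]), np.float64(0.0009832655410687923), 106) 0.0986 0.0936
rib (array([ 0.39897186, -0.29289682]), (19.177289962768555, 61.458534240722656), 16.614158630371094) 0.05858104490968019 [ 0.40005642 -0.29047043] 129
blade (array([ 0.3993273 , -0.29309836]), (48.285213470458984, 93.84178924560547), 17.855653762817383) [ 0.40312375 -0.2855966 ] 449
pad (array([ 0.41318387, -0.29950113]), (87.31803131103516, 130.0670623779297), 8.630324363708496) 0.004789118554563099 344
fence (array([0.52076086, 0.01493204]), (170.4993896484375, 340.9622497558594), 89.7451171875) 0.060986909148684876 1403
plate (array([0.52062946, 0.01518151]), (341.20233154296875, 169.26622009277344), 0.05416751280426979) 0.042329644881520634
top cup 1 (array([0.41578466, 0.24541675]), n
[... 296 characters left out ...]
oat64(0.0011605283196238897), 71) 0.0979 0.0925
rib (array([ 0.3988248 , -0.29217737]), (15.71965217590332, 60.94122314453125), 14.900641441345215) 0.05787134068569855 [ 0.39869499 -0.29193709] 164
blade (array([ 0.3989429 , -0.29258411]), (43.92218780517578, 91.61016845703125), 14.627842903137207) [ 0.39784553 -0.28978494] 635
pad (array([ 0.40860065, -0.30056683]), (87.31071472167969, 127.64714050292969), 5.255191326141357) 0.0024451974255652598 1007
fence (array([0.52404456, 0.01702299]), (165.5321807861328, 336.0460510253906), 89.82286071777344) 0.06173109760949069 1160
plate (array([0.51779089, 0.01635451]), (165.64996337890625, 334.1927795410156), 89.58514404296875) 0.04061533122116723
```

View pics/both0.png

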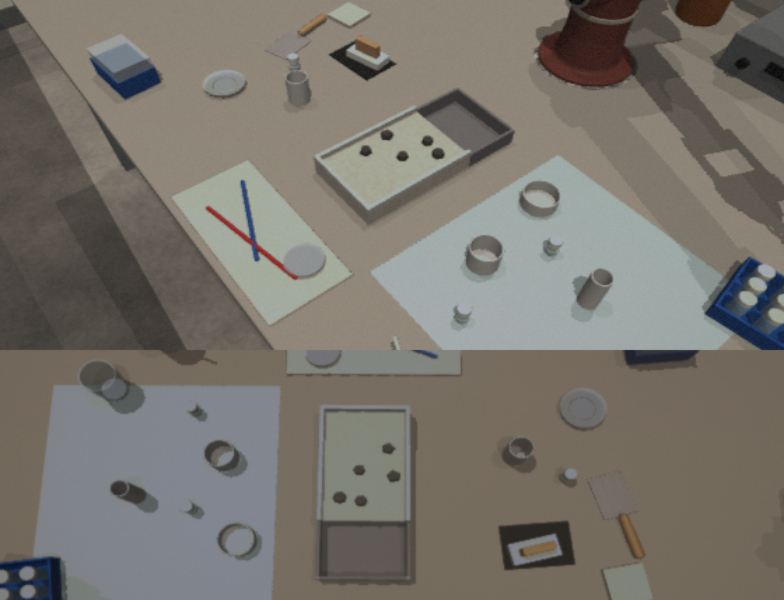

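```bash
cat >> h.py <<'E'
class Plan:
    """rows from the measured pose through (x,y,z,yaw of tool y,grip) with tool pointing down"""
    def __init__(s):
        o=ctrl.get_obs();s.p=np.array(o['tool_pos']);s.R=R.from_rotvec(o['tool_rot']).as_matrix();s.rows=[];s.seg=[]
    def to(s,x,y,z,yaw=None,grip=85,step=.055,hold=0,axis=None):
        """yaw in deg (mod 180)"""
        c=np.degrees(np.arctan2(s.R[1,1],s.R[0,1]))
        if yaw is None: yaw=c
        yaw=yaw+180*np.round((c-yaw)/180); a=np.radians(yaw)
        ty=np.array([np.cos(a),np.sin(a),0]);tz=np.array([0,0,-1.]);G=np.stack([np.cross(ty,tz),ty,tz],1)
        t=np.array([x,y,z]);rv=R.from_matrix(s.R.T@G).as_rotvec()
        n=max(1,int(np.ceil(max(np.linalg.norm(t-s.p)/step,np.linalg.norm(rv)/.095))))
        for i in range(n):
            k=n-i;rv=R.from_matrix(s.R.T@G).as_rotvec()/k
            d=s.R.T@(t-s.p)/k
            row=np.round(np.r_[d/.06,rv/.1],2)+0.
            s.p=s.p+s.R@(row[:3]*.06);s.R=s.R@R.from_rotvec(row[3:]*.1).as_matrix()
            s.rows.append([*row,grip])
        for i in range(hold): s.rows.append([0]*6+[grip])
        s.seg.append(len(s.rows));return s
    def show(s):
        print('n',len(s.rows),s.seg);print(','.join('%g'%v for r in s.rows for v in r))
E
python3 - <<'E'
from h import *
W=cloud(shot('top'));S=cloud(shot('scene'))
for n,w in(('top',W),('scene',S)):
    for nm,b in(('left',(.4,.68,.08,.12,.048,.062)),('right',(.4,.68,-.09,-.05,.048,.062)),('end',(.66,.72,-.05,.08,.048,.062))):
        p=upz(w,b);i=0 if nm!='end' else 1
        f=np.polyfit(p[:,i],p[:,1-i],1);print(n,nm,len(p),f.round(4),'mid',np.polyval(f,.568 if i==0 else .016).round(4),p[:,2].mean().round(4))
for c,w in(('top',W),('scene',S)):
    im=eyes.get_image(c);w=cloud(im)
    m=((w[...,2]>.036)&(w[...,0]>.4)&(w[...,0]<.7)&(abs(w[...,1]-.016)<.074)&(im['image'].max(-1)<75)).astype(np.uint8)
    n,l,st,ce=cv2.connectedComponentsWithStats(m)
    for k in range(1,n):
        if st[k,4]>15:p=w[l==k];print(c,st[k,4],np.round([p[:,0].min(),p[:,0].max(),p[:,1].min(),p[:,1].max(),np.median(p[:,2])],3))
for g in ((.399,-.2925,.12),(.399,-.2925,.026)): pass
Plan().to(.3,.5,.25).to(.45,.0,.25,14.9).to(.399,-.2925,.14,14.9).to(.399,-.2925,.05,14.9,step=.045).show()
E
```

```text
top left 300 [-0.0016  0.096 ] mid 0.0951 0.0541
top right 264 [-0.0044 -0.0605] mid -0.063 0.0546
top end 184 [-0.0031  0.6865] mid 0.6864 0.054
scene left 368 [-0.0005  0.0953] mid 0.095 0.0551
scene right 335 [-0.0008 -0.0623] mid -0.0628 0.0547
scene end 196 [0.0045 0.6866] mid 0.6867 0.0549
top 42 [ 0.591  0.607 -0.038 -0.017  0.051]
top 42 [0.547 0.561 0.015 0.033 0.05 ]
top 54 [ 0.535  0.551 -0.048 -0.028  0.052]
top 57 [0.49  0.508 0.05  0.07  0.051]
top 48 [0.483 0.5   0.012 0.03  0.05 ]
scene 45 [ 0.539  0.557 -0.05  -0.027  0.051]
scene 39 [0.487 0.503 0.016 0.03  0.052]
scene 45 [ 0.597  0.613 -0.035 -0.017  0.052]
scene 51 [0.494 0.513 0.051 0.07  0.051]
scene 38 [0.552 0.566 0.02  0.034 0.051]
n 23 [3, 14, 20, 23]
-0.81,-0.34,-0.1,0,0,0,85,-0.81,-0.33,-0.11,0,0,0,85,-0.82,-0.34,-0.1,0,0,0,85,-0.43,-0.66,0,0,0,0.93,85,-0.49,-0.62,0,0,0,0.93,85,-0.55,-0.57,0,0,0,0.93,85,-0.6,-0.52,0,0,0,0.93,85,-0.64,-0.46,0,0,0,0.93,85,-0.68,-0.4,0,0,0,0.93,85,-0.72,-0.33,0,0,0,0.93,85,-0.75,-0.26,0,0,0,0.93,85,-0.77,-0.2,0,0,0,0.93,85,-0.78,-0.12,0,0,0,0.93,85,-0.79,-0.05,0,0,0,0.94,85,-0.75,-0.35,0.31,0,0,0,85,-0.75,-0.35,0.3,0,0,0,85,-0.75,-0.34,0.31,0,0,0,85,-0.75,-0.35,0.3,0,0,0,85,-0.74,-0.34,0.31,0,0,0,85,-0.75,-0.35,0.3,0,0,0,85,0,0,0.5,0,0,0,85,0,0,0.5,0,0,0,85,0,0,0.5,0,0,0,85
```

Request:
jog_arm(commands=[-0.81,-0.34,-0.1,0,0,0,85,-0.81,-0.33,-0.11,0,0,0,85,-0.82,-0.34,-0.1,0,0,0,85,-0.43,-0.66,0,0,0,0.93,85,-0.49,-0.62,0,0,0,0.93,85,-0.55,-0.57,0,0,0,0.93,85,-0.6,-0.52,0,0,0,0.93,85,-0.64,-0.46,0,0,0,0.93,85,-0.68,-0.4,0,0,0,0.93,85,-0.72,-0.33,0,0,0,0.93,85,-0.75,-0.26,0,0,0,0.93,85,-0.77,-0.2,0,0,0,0.93,85,-0.78,-0.12,0,0,0,0.93,85,-0.79,-0.05,0,0,0,0.94,85,-0.75,-0.35,0.31,0,0,0,85,-0.75,-0.35,0.3,0,0,0,85,-0.75,-0.34,0.31,0,0,0,85,-0.75,-0.35,0.3,0,0,0,85,-0.74,-0.34,0.31,0,0,0,85,-0.75,-0.35,0.3,0,0,0,85])

```text
t: 4.0
tool_pos: [0.3984, -0.2943, 0.1398]
tool_rot: [1.914, 2.49, 0.0]
contact_force: [0.2, -0.4, 0.4]
opening: 0.0849
grip_force: 0.0
```

```bash
python3 - <<'E'
from h import *
im=shot('wrist','w1.png');W=cloud(im)
print(np.round(ctrl.get_obs()['tool_pos'],4))
p=upz(W,(.33,.47,-.38,-.2,.048,.07));print('rib',rect(p),np.median(p[:,2]))
p=upz(W,(.33,.47,-.38,-.2,.012,.07));print('blade',rect(p))
m=(np.abs(W[...,0]-.42)<.15)&(np.abs(W[...,1]+.29)<.15)&(im['image'].max(-1)<50)&(W[...,2]<.015)
print('pad',rect(W[m]),np.nanmedian(W[m][:,2]))
Plan().to(.399,-.2925,.06,14.9,step=.045).to(.399,-.2925,.028,14.9,step=.016).to(.399,-.2925,.028,14.9,grip=5,hold=7).show()
E
```

```text
[ 0.3963 -0.2981  0.1374]
rib (array([ 0.39765491, -0.29453241]), (15.54593563079834, 59.50124740600586), 14.637856483459473) 0.05893293905007413
blade (array([ 0.39750671, -0.29483948]), (44.079002380371094, 89.88655853271484), 14.534036636352539)
pad (array([ 0.44320959, -0.33121271]), (194.21926879882812, 210.67803955078125), 86.42259216308594) 0.0030966388310991466
n 12 [2, 4, 12]
0.04,0.04,0.64,-0.02,0.01,-0.02,85,0.04,0.03,0.65,-0.02,0,-0.02,85,0,0,0.27,0,0,0,85,0,0,0.26,0,0,0,85,0,0,0,0,0,0,5,0,0,0,0,0,0,5,0,0,0,0,0,0,5,0,0,0,0,0,0,5,0,0,0,0,0,0,5,0,0,0,0,0,0,5,0,0,0,0,0,0,5,0,0,0,0,0,0,5
```

View pics/w1.png

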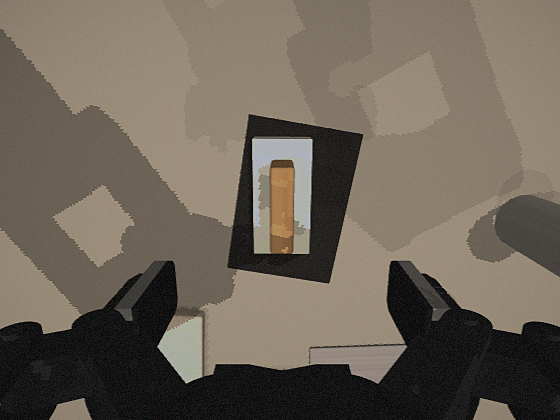

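Wrist view: scraper upright at px (283,200), aligned with the fingers, on the black pad (230–362, 115–282). Settle, then replan.

Request:
jog_arm(commands=[0,0,0,0,0,0,85,0,0,0,0,0,0,85])

```text
t: 4.3
tool_pos: [0.3992, -0.2922, 0.1406]
tool_rot: [1.914, 2.491, 0.0]
contact_force: [-0.3, 0.3, 0.1]
opening: 0.0848
grip_force: 0.0
```

```bash
python3 - <<'E'
from h import *
print(np.round(ctrl.get_obs()['tool_pos'],4))
im=shot('wrist');W=cloud(im)
p=upz(W,(.33,.47,-.38,-.2,.048,.07));print('rib',rect(p),np.median(p[:,2]))
g=(im['image'].max(-1)<50).astype(np.uint8);g[255:]=g[255:]*0
n,l,st,ce=cv2.connectedComponentsWithStats(g)
k=1+np.argmax(st[1:,4]);print(st[k])
hull=cv2.convexHull(np.argwhere(l==k)[:,::-1].astype(np.int32))[:,0]
q=np.array([W[b,a] for a,b in hull]);q=q[~np.isnan(q[:,0])];print('pad partial',rect(q))
Plan().to(.398,-.294,.06,14.7,step=.045).to(.398,-.294,.028,14.7,step=.016).to(.398,-.294,.028,14.7,grip=5,hold=7).show()
E
```

```text
[ 0.3992 -0.2922  0.1406]
rib (array([ 0.39775189, -0.29471933]), (15.579923629760742, 59.86892318725586), 14.399425506591797) 0.058903292547386604
[ 228  117  133  138 7433]
pad partial (array([ 0.40756482, -0.29507013]), (89.52088928222656, 114.76866149902344), 5.278722763061523)
n 12 [2, 4, 12]
-0.01,-0.02,0.67,0,0,0.02,85,-0.01,-0.01,0.68,0.01,0.01,0.03,85,0,0,0.26,0,0,0,85,0,0,0.27,0,0,0,85,0,0,0,0,0,0,5,0,0,0,0,0,0,5,0,0,0,0,0,0,5,0,0,0,0,0,0,5,0,0,0,0,0,0,5,0,0,0,0,0,0,5,0,0,0,0,0,0,5,0,0,0,0,0,0,5
```

Request:
jog_arm(commands=[-0.01,-0.02,0.67,0,0,0.02,85,-0.01,-0.01,0.68,0,0,0.03,85,0,0,0.26,0,0,0,85,0,0,0.27,0,0,0,85,0,0,0,0,0,0,5,0,0,0,0,0,0,5,0,0,0,0,0,0,5,0,0,0,0,0,0,5,0,0,0,0,0,0,5,0,0,0,0,0,0,5,0,0,0,0,0,0,5,0,0,0,0,0,0,5], newtons=60)

```text
t: 5.85
tool_pos: [0.3979, -0.2948, 0.0282]
tool_rot: [1.92, 2.485, -0.0]
contact_force: [0.2, 0.5, 5.6]
opening: 0.015
grip_force: 59.1
```

```bash
python3 - <<'E'
from h import *
o=ctrl.get_obs();print(np.round(o['tool_pos'],4),o['grip_force'],o['opening'])
z=o['tool_pos'][2]
# scraper underside at .002 now; plate .040
p=Plan().to(.398,-.294,.15,14.7,5).to(.655,-.13,.17,0,5).to(.655,-.011,.13,0,5,hold=2);p.show()
E
```

```text
[ 0.3979 -0.2948  0.0282] 59.11033630371094 0.015030275666320555
n 14 [3, 9, 14]
0,0,-0.68,0,0,0,5,0.01,0,-0.67,0,0.01,-0.01,5,0,0.01,-0.68,0.01,0,0,5,0.26,0.81,-0.06,0,0,0.43,5,0.29,0.79,-0.06,0,0,0.43,5,0.33,0.78,-0.05,0,0,0.43,5,0.36,0.76,-0.06,0,0,0.42,5,0.4,0.75,-0.05,0,0,0.43,5,0.42,0.73,-0.06,0,0,0.42,5,0.66,0,0.22,0,0,0,5,0.66,0,0.23,0,0,0,5,0.67,0,0.22,0,0,0,5,0,0,0,0,0,0,5,0,0,0,0,0,0,5
```

Request:
jog_arm(commands=[0,0,-0.68,0,0,0,5,0,0,-0.67,0,0,0,5,0,0,-0.68,0,0,0,5,0.26,0.81,-0.06,0,0,0.43,5,0.29,0.79,-0.06,0,0,0.43,5,0.33,0.78,-0.05,0,0,0.43,5,0.36,0.76,-0.06,0,0,0.42,5,0.4,0.75,-0.05,0,0,0.43,5,0.42,0.73,-0.06,0,0,0.42,5,0.66,0,0.22,0,0,0,5,0.66,0,0.23,0,0,0,5,0.67,0,0.22,0,0,0,5,0,0,0,0,0,0,5,0,0,0,0,0,0,5])

```text
t: 7.6
tool_pos: [0.6539, -0.0116, 0.1286]
tool_rot: [-2.222, -2.22, 0.002]
contact_force: [0.6, -0.4, -0.9]
opening: 0.0148
grip_force: 59.6
```

```bash
python3 - <<'E'
from h import *
o=ctrl.get_obs();print(np.round(o['tool_pos'],4),o['grip_force'],o['opening'],o['contact_force'].round(1))
im=shot('scene','s2.png');cv2.imwrite('pics/s2c.png',cv2.resize(im['image'][130:300,200:400,::-1],None,fx=3,fy=3))
W=cloud(im)
p=upz(W,(.57,.74,-.1,.1,.095,.118));print('scene blade top',rect(p) if len(p) else 0,len(p))
Plan().to(.655,-.011,.075,0,5,step=.03).to(.655,-.011,.068,0,5,hold=2).show()
E
```

```text
[ 0.6539 -0.0116  0.1286] 59.63336706161499 0.014838808430114713 [ 0.6 -0.4 -0.9]
scene blade top (array([ 0.67183881, -0.00244405]), (38.772987365722656, 98.1617660522461), 25.279300689697266) 113
n 5 [2, 5]
0.01,0.01,0.45,0,0,-0.01,5,0.01,0,0.45,0,0,-0.01,5,0,0,0.12,0,0,0,5,0,0,0,0,0,0,5,0,0,0,0,0,0,5
```

View pics/s2c.png

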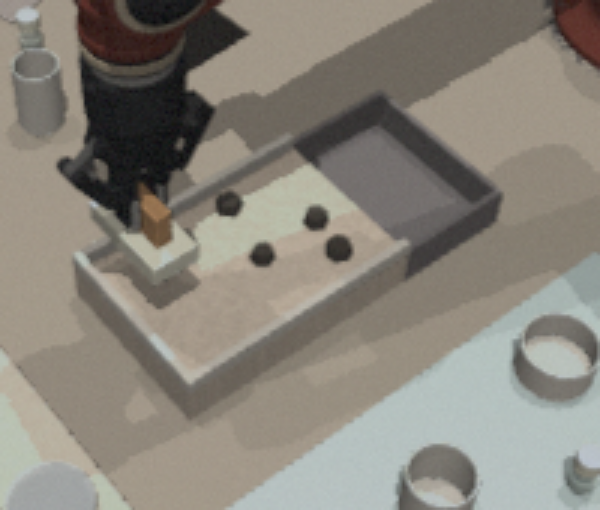

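Scraper is held level over the plate's far end (crop px 150,240), four chips visible clear of it, one behind it. Lower.

Request:
jog_arm(commands=[0.01,0.01,0.45,0,0,0,5,0.01,0,0.45,0,0,0,5,0,0,0.12,0,0,0,5,0,0,0,0,0,0,5,0,0,0.02,0,0,0,5])

```text
t: 8.28
tool_pos: [0.656, -0.0106, 0.0686]
tool_rot: [2.221, 2.218, 0.003]
contact_force: [0.4, -0.7, -2.2]
opening: 0.015
grip_force: 59.5
```

Request:
jog_arm(commands=[0,0,0,0,0,0,5])

```text
t: 8.4
tool_pos: [0.6554, -0.0103, 0.0679]
tool_rot: [2.222, 2.219, 0.002]
contact_force: [-0.1, 0.3, -2.0]
opening: 0.0146
grip_force: 59.5
```

```bash
python3 - <<'E'
from h import *
o=ctrl.get_obs();print(np.round(o['tool_pos'],4),o['contact_force'].round(1))
z=o['tool_pos'][2]
Plan().to(.437,-.011,z,0,5,step=.02,hold=2).show()
E
```

```text
[ 0.6554 -0.0103  0.0679] [-0.1  0.3 -2. ]
n 13 [13]
0,-0.33,0,0,0,0,5,0,-0.33,0,0,0,0,5,0,-0.33,0,0,0,0,5,0,-0.33,0,0,0,0,5,0,-0.33,0,0,0,0,5,0,-0.33,0,0,0,0,5,0,-0.33,0,0,0,0,5,0,-0.33,0,0,0,0,5,-0.01,-0.33,0,0.01,0,0,5,0,-0.34,0,0,0,-0.01,5,-0.01,-0.33,-0.01,0.01,0,0,5,0,0,0,0,0,0,5,0,0,0,0,0,0,5
```

Request:
jog_arm(commands=[0,-0.33,0,0,0,0,5,0,-0.33,0,0,0,0,5,0,-0.33,0,0,0,0,5,0,-0.33,0,0,0,0,5,0,-0.33,0,0,0,0,5,0,-0.33,0,0,0,0,5,0,-0.33,0,0,0,0,5,0,-0.33,0,0,0,0,5,0,-0.33,0,0,0,0,5,0,-0.34,0,0,0,0,5,0,-0.34,0,0,0,0,5,0,0,0,0,0,0,5,0,0,0,0,0,0,5])

```text
t: 10.02
tool_pos: [0.4368, -0.01, 0.0676]
tool_rot: [2.221, 2.219, 0.002]
contact_force: [0.2, 0.4, -1.4]
opening: 0.0149
grip_force: 59.5
```

```bash
cat >> h.py <<'E'
def chips(c,save=None):
    im=shot(c,save);w=cloud(im)
    m=((w[...,2]>.036)&(w[...,2]<.06)&(w[...,0]>.44)&(w[...,0]<.69)&(abs(w[...,1]-.016)<.076)&(im['image'].max(-1)<75)).astype(np.uint8)
    n,l,st,ce=cv2.connectedComponentsWithStats(m)
    for k in range(1,n):
        if st[k,4]>8:p=w[l==k];print(c,st[k,4],np.round([p[:,0].min(),p[:,0].max(),p[:,1].min(),p[:,1].max(),np.median(p[:,2])],3))
E
python3 - <<'E'
from h import *
o=ctrl.get_obs();print(np.round(o['tool_pos'],4),o['contact_force'].round(1),o['opening'])
chips('scene','s3.png');chips('top','t3.png')
a=cv2.imread('pics/s3.png')[130:300,200:400];b=cv2.imread('pics/t3.png')[150:320,180:380]
cv2.imwrite('pics/c3.png',cv2.resize(np.hstack([a,b]),None,fx=2,fy=2))
x,y,z=o['tool_pos']
Plan().to(x,y,z+.06,0,5).to(.655,.044,z+.06,0,5).to(.655,.044,z+.005,0,5,step=.03).to(.655,.044,z,0,5,hold=2).show()
E
```

```text
[ 0.4368 -0.01    0.0676] [ 0.2  0.4 -1.4] 0.01488347680551342
scene 53 [0.493 0.51  0.052 0.07  0.052]
n 12 [2, 7, 9, 12]
0,0,-0.5,0.01,0,0,5,0,0,-0.5,0,0,-0.01,5,0.18,0.73,0,0,0,0,5,0.18,0.73,0,0,0,0,5,0.18,0.73,0,0,0,0,5,0.18,0.72,0,0,0,0,5,0.18,0.73,0,0,0,0,5,0,0,0.46,0,0,0,5,0,0,0.45,0,0,0,5,0,0,0.09,0,0,0,5,0,0,0,0,0,0,5,0,0,0,0,0,0,5
```

View pics/c3.png

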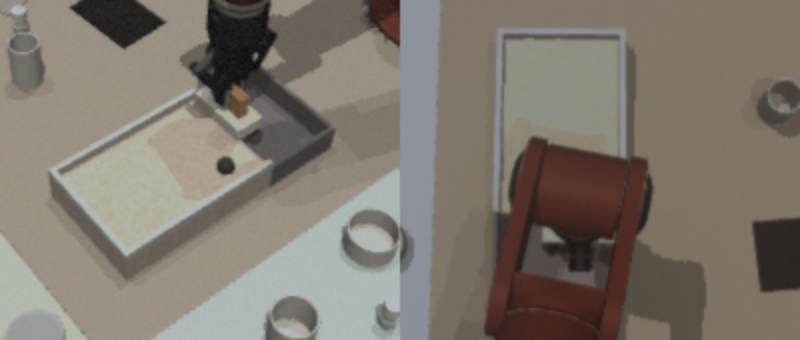

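One chip left (crop px 225,165); the rest fell into the tray. Second lane.

Request:
jog_arm(commands=[0,0,-0.5,0,0,0,5,0,0,-0.5,0,0,0,5,0.18,0.73,0,0,0,0,5,0.18,0.73,0,0,0,0,5,0.18,0.73,0,0,0,0,5,0.18,0.72,0,0,0,0,5,0.18,0.73,0,0,0,0,5,0,0,0.46,0,0,0,5,0,0,0.45,0,0,0,5,0,0,0.09,0,0,0,5,0,0,0,0,0,0,5,0,0,0,0,0,0,5])

```text
t: 11.62
tool_pos: [0.6548, 0.0438, 0.0675]
tool_rot: [2.222, 2.22, 0.001]
contact_force: [-0.3, 0.3, -1.3]
opening: 0.0149
grip_force: 60.4
```

Request:
jog_arm(commands=[0,-0.33,0,0,0,0,5,0,-0.33,0,0,0,0,5,0,-0.33,0,0,0,0,5,0,-0.33,0,0,0,0,5,0,-0.33,0,0,0,0,5,0,-0.33,0,0,0,0,5,0,-0.33,0,0,0,0,5,0,-0.33,0,0,0,0,5,0,-0.33,0,0,0,0,5,0,-0.34,0,0,0,0,5,0,-0.34,0,0,0,0,5,0,0,0,0,0,0,5,0,0,0,0,0,0,5])

```text
t: 13.25
tool_pos: [0.4362, 0.044, 0.0676]
tool_rot: [2.222, 2.219, 0.002]
contact_force: [-0.2, -0.3, -1.9]
opening: 0.0153
grip_force: 60.4
```

```bash
python3 - <<'E'
from h import *
o=ctrl.get_obs();print(np.round(o['tool_pos'],4),o['contact_force'].round(1),o['opening'])
x,y,z=o['tool_pos']
Plan().to(x,y,z+.08,0,5).to(.46,-.2,.14,5,5).to(.4075,-.3,.1,5,5,hold=2).show()
E
```

```text
[0.4362 0.044  0.0676] [-0.2 -0.3 -1.9] 0.015291229541470766
n 12 [2, 7, 12]
0,0,-0.67,0.01,0,-0.01,5,0,0,-0.66,0.01,0,0,5,-0.81,0.08,0.02,0,0,-0.17,5,-0.82,0.07,0.03,0,0,-0.18,5,-0.82,0.05,0.02,0,0,-0.17,5,-0.81,0.04,0.03,0,0,-0.18,5,-0.82,0.02,0.02,0,0,-0.17,5,-0.53,-0.34,0.22,0,0,0,5,-0.53,-0.34,0.23,0,0,0,5,-0.52,-0.34,0.22,0,0,0,5,0,0,0,0,0,0,5,0,0,0,0,0,0,5
```

Request:
jog_arm(commands=[0,0,-0.67,0,0,0,5,0,0,-0.66,0,0,0,5,-0.81,0.08,0.02,0,0,-0.17,5,-0.82,0.07,0.03,0,0,-0.18,5,-0.82,0.05,0.02,0,0,-0.17,5,-0.81,0.04,0.03,0,0,-0.18,5,-0.82,0.02,0.02,0,0,-0.17,5,-0.53,-0.34,0.22,0,0,0,5,-0.53,-0.34,0.23,0,0,0,5,-0.52,-0.34,0.22,0,0,0,5,0,0,0,0,0,0,5,0,0,0,0,0,0,5])

```text
t: 14.75
tool_pos: [0.4069, -0.3001, 0.0996]
tool_rot: [2.124, 2.314, 0.001]
contact_force: [0.4, 0.1, -1.3]
opening: 0.0152
grip_force: 60.5
```

```bash
python3 - <<'E'
from h import *
o=ctrl.get_obs();print(np.round(o['tool_pos'],4),o['contact_force'].round(1),o['opening'])
chips('scene','s4.png');chips('top','t4.png')
a=cv2.imread('pics/s4.png')[60:300,200:440];b=cv2.imread('pics/t4.png')[130:370,180:420]
cv2.imwrite('pics/c4.png',cv2.resize(np.hstack([a,b]),None,fx=1.65,fy=1.65))
Plan().to(.4075,-.3,.036,5,5,step=.035).to(.4075,-.3,.0285,5,5,hold=2).show()
E
```

```text
[ 0.4069 -0.3001  0.0996] [ 0.4  0.1 -1.3] 0.015211171894592515
n 5 [2, 5]
0,0,0.53,0,0,0,5,-0.01,0,0.54,0.01,0.01,0,5,0,0,0.12,0,0,0,5,0,0,0,0,0,0,5,0,0,0,0,0,0,5
```

View pics/c4.png

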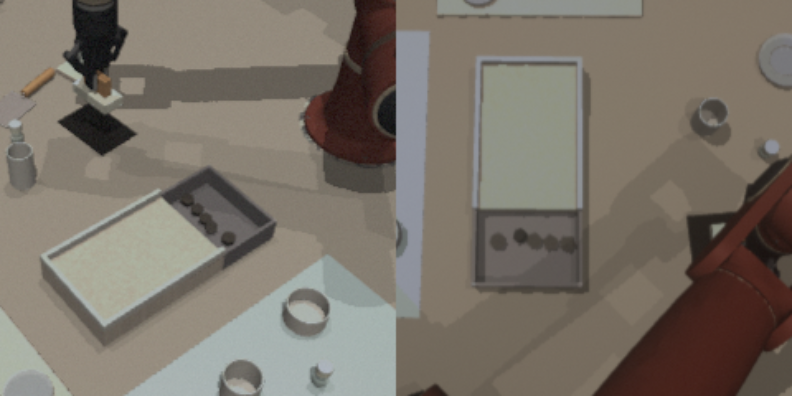

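Plate clear, five chips in the tray (right panel y≈240). Set the scraper down.

Request:
jog_arm(commands=[0,0,0.53,0,0,0,5,0,0,0.54,0,0,0,5,0,0,0.12,0,0,0,5,0,0,0,0,0,0,5,0,0,0,0,0,0,5,0,0,0,0,0,0,5])

```text
t: 15.6
tool_pos: [0.4067, -0.2999, 0.0285]
tool_rot: [2.123, 2.315, -0.0]
contact_force: [-0.9, -0.2, -1.1]
opening: 0.0151
grip_force: 60.4
```

Request:
jog_arm(commands=[0,0,0,0,0,0,40,0,0,0,0,0,0,40,0,0,0,0,0,0,40,0,0,0,0,0,0,85,0,0,-0.4,0,0,0,85,0,0,-0.9,0,0,0,85,0,0,-0.9,0,0,0,85,0,0,-0.9,0,0,0,85,0,0,0,0,0,0,85,0,0,0,0,0,0,85])

```text
t: 16.85
tool_pos: [0.4061, -0.2996, 0.2134]
tool_rot: [-2.124, -2.314, -0.0]
contact_force: [-0.2, -0.3, -0.0]
opening: 0.0847
grip_force: 0.0
```

```bash
cat >> h.py <<'E'
def cup(k,x=None,y=None,base=0,cams=('scene','top'),tol=.05):
    x0,y0,h,r=CUP[k];x=x0 if x is None else x;y=y0 if y is None else y
    for c in cams:
        p=upz(cloud(shot(c)),(x-tol,x+tol,y-tol,y+tol,base+h-.005,base+h+.008))
        if len(p)>10: q=circ(p,r-.00125);print(c,'cup',k,q[0].round(4),q[1].round(4),q[2],'z',np.median(p[:,2]).round(4))
        else: print(c,'cup',k,'few',len(p))
E
python3 - <<'E'
from h import *
o=ctrl.get_obs();print(np.round(o['tool_pos'],4),o['contact_force'].round(1),o['opening'])
W=cloud(shot('wrist','w5.png'))
p=upz(W,(.33,.47,-.38,-.2,.048,.07));print('rib',rect(p),np.median(p[:,2]))
p=upz(W,(.33,.47,-.38,-.2,.014,.07));print('blade',rect(p))
cup(1);cup(2)
Plan().to(.42,-.1,.2,40).to(.4155,.245,.13,80,hold=3).show()
E
```

```text
[ 0.4061 -0.2996  0.2134] [-0.2 -0.3 -0. ] 0.0847104890265567
rib (array([ 0.40574609, -0.29996188]), (15.945277214050293, 59.80311965942383), 5.147183895111084) 0.058872061540890586
blade (array([ 0.40585837, -0.30050845]), (43.99955749511719, 90.532958984375), 4.64035701751709)
scene cup 1 [0.4153 0.2446] 0.0013 153 z 0.0363
top cup 1 [0.4157 0.2452] 0.0009 102 z 0.0362
scene cup 2 [0.5882 0.2792] 0.0011 152 z 0.0557
top cup 2 [0.5884 0.2799] 0.0011 92 z 0.055
n 18 [7, 18]
0.47,0.07,0.03,0,0,-0.87,85,0.46,0.12,0.03,0,-0.01,-0.88,85,0.45,0.16,0.03,0,0,-0.87,85,0.43,0.19,0.03,0,-0.01,-0.88,85,0.42,0.23,0.03,0,0,-0.87,85,0.39,0.27,0.03,-0.01,-0.01,-0.88,85,0.37,0.3,0.02,0,0,-0.87,85,0.56,0.45,0.15,0,0,-0.87,85,0.51,0.5,0.15,0,0,-0.87,85,0.47,0.55,0.15,0,0,-0.87,85,0.42,0.58,0.14,0,0,-0.87,85,0.37,0.62,0.15,0,0,-0.88,85,0.31,0.65,0.14,0,0,-0.87,85,0.26,0.67,0.15,0,0,-0.88,85,0.2,0.69,0.14,0,0,-0.87,85,0,0,0,0,0,0,85,0,0,0,0,0,0,85,0,0,0,0,0,0,85
```

View pics/w5.png

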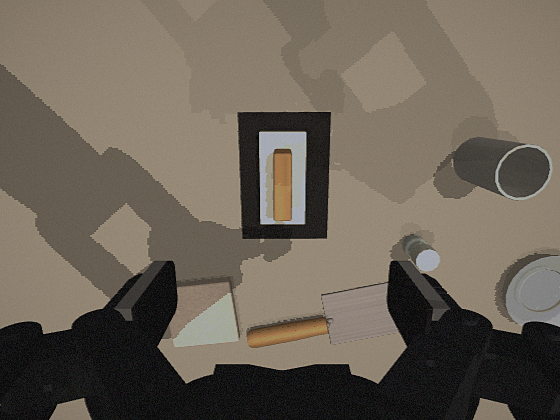

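Scraper is upright in the middle of the pad (px 283,178). Next cup1.

Request:
jog_arm(commands=[0.47,0.07,0.03,0,0,-0.87,85,0.46,0.12,0.03,0,-0.01,-0.88,85,0.45,0.16,0.03,0,0,-0.87,85,0.43,0.19,0.03,0,-0.01,-0.88,85,0.42,0.23,0.03,0,0,-0.87,85,0.39,0.27,0.03,-0.01,-0.01,-0.88,85,0.37,0.3,0.02,0,0,-0.87,85,0.56,0.45,0.15,0,0,-0.87,85,0.51,0.5,0.15,0,0,-0.87,85,0.47,0.55,0.15,0,0,-0.87,85,0.42,0.58,0.14,0,0,-0.87,85,0.37,0.62,0.15,0,0,-0.88,85,0.31,0.65,0.14,0,0,-0.87,85,0.26,0.67,0.15,0,0,-0.88,85,0.2,0.69,0.14,0,0,-0.87,85,0,0,0,0,0,0,85,0,0,0,0,0,0,85,0,0,0,0,0,0,85])

```text
t: 19.35
tool_pos: [0.4162, 0.2433, 0.1307]
tool_rot: [0.277, 3.127, -0.003]
contact_force: [0.9, 0.6, 0.3]
opening: 0.0849
grip_force: 0.0
```

```bash
python3 - <<'E'
from h import *
o=ctrl.get_obs();print(np.round(o['tool_pos'],4),np.round(o['q'],2))
im=shot('wrist','w6.png');W=cloud(im)
p=upz(W,(.36,.47,.19,.3,.031,.045));print(circ(p,.03275),np.median(p[:,2]))
cup(1)
x,y=.416,.2455
Plan().to(x,y,.06,80,step=.04).to(x,y,.016,80,step=.02,hold=1).to(x,y,.016,80,grip=50,hold=6).show()
E
```

```text
[0.4162 0.2433 0.1307] [ 0.38 -0.21  2.04 -0.    1.32 -1.02]
(array([0.41419081, 0.2435833 ]), np.float64(0.0009188832242707116), 1402) 0.036672501247425174
scene cup 1 [0.4154 0.2445] 0.0012 152 z 0.0362
top cup 1 [0.4158 0.2456] 0.0009 22 z 0.0358
n 13 [2, 6, 13]
0.01,0.02,0.59,-0.01,0.01,-0.01,85,0,0.01,0.59,-0.01,0.02,-0.01,85,0,0,0.25,0,0,0,85,0,0,0.24,0,0,0,85,0,0,0.25,0,0,0,85,0,0,0,0,0,0,85,0,0,0,0,0,0,50,0,0,0,0,0,0,50,0,0,0,0,0,0,50,0,0,0,0,0,0,50,0,0,0,0,0,0,50,0,0,0,0,0,0,50,0,0,0,0,0,0,50
```

View pics/w6.png

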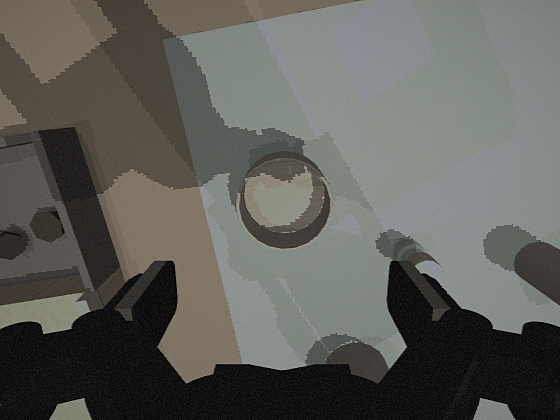

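```bash
python3 - <<'E'
from h import *
x,y=.4152,.2447
Plan().to(x,y,.06,80,step=.04).to(x,y,.009,80,step=.02,hold=2).to(x,y,.009,80,grip=50,hold=6).show()
E
```

```text
n 14 [2, 7, 14]
0.01,0.01,0.59,-0.01,0.01,-0.01,85,0.01,0.01,0.59,-0.01,0.02,-0.01,85,0,0,0.28,0,0,0,85,0,0,0.29,0,0,0,85,0,0,0.28,0,0,0,85,0,0,0,0,0,0,85,0,0,0,0,0,0,85,0,0,0,0,0,0,50,0,0,0,0,0,0,50,0,0,0,0,0,0,50,0,0,0,0,0,0,50,0,0,0,0,0,0,50,0,0,0,0,0,0,50,0,0,0,0,0,0,50
```

Request:
jog_arm(commands=[0.01,0.01,0.59,-0.01,0.01,-0.01,85,0.01,0.01,0.59,-0.01,0.02,-0.01,85,0,0,0.28,0,0,0,85,0,0,0.29,0,0,0,85,0,0,0.28,0,0,0,85,0,0,0,0,0,0,85,0,0,0,0,0,0,85,0,0,0,0,0,0,50,0,0,0,0,0,0,50,0,0,0,0,0,0,50,0,0,0,0,0,0,50,0,0,0,0,0,0,50,0,0,0,0,0,0,50,0,0,0,0,0,0,50], newtons=40)

```text
t: 21.25
tool_pos: [0.4163, 0.246, 0.0103]
tool_rot: [0.271, 3.128, 0.002]
contact_force: [-0.2, -0.5, 6.3]
opening: 0.0661
grip_force: 45.2
```

```bash
python3 - <<'E'
from h import *
o=ctrl.get_obs();p=o['tool_pos'];print(np.round(p,4),o['opening'])
Plan().to(p[0],p[1],.14,80,50).to(.5675,.016,.14,80,50,hold=3).show()
E
```

```text
[0.4163 0.246  0.0103] 0.06611176552598054
n 12 [3, 12]
0,0,-0.72,0,0.01,0.01,50,0,0,-0.72,0.01,0,0,50,0,0,-0.72,0,0.01,0.01,50,-0.53,-0.56,0,0,0,0,50,-0.52,-0.55,0,0,0,0,50,-0.53,-0.56,0,0,0,0,50,-0.52,-0.55,0,0,0,0,50,-0.53,-0.56,0,0,0,0,50,-0.52,-0.55,0,0,0,0,50,0,0,0,0,0,0,50,0,0,0,0,0,0,50,0,0,0,0,0,0,50
```

Request:
jog_arm(commands=[0,0,-0.72,0,0,0,50,0,0,-0.72,0,0,0,50,0,0,-0.72,0,0,0,50,-0.53,-0.56,0,0,0,0,50,-0.52,-0.55,0,0,0,0,50,-0.53,-0.56,0,0,0,0,50,-0.52,-0.55,0,0,0,0,50,-0.53,-0.56,0,0,0,0,50,-0.52,-0.55,0,0,0,0,50,0,0,0,0,0,0,50,0,0,0,0,0,0,50,0,0,0,0,0,0,50])

```text
t: 22.75
tool_pos: [0.5662, 0.0171, 0.1379]
tool_rot: [-0.269, -3.128, -0.001]
contact_force: [-0.7, 0.4, -0.8]
opening: 0.0654
grip_force: 45.7
```

```bash
python3 - <<'E'
from h import *
o=ctrl.get_obs();p=o['tool_pos'];print(np.round(p,4),o['opening'],o['contact_force'])
cup(1,.5675,.016,.13,cams=('scene','wrist'));cup(2)
Plan().to(p[0],p[1],.065,80,50,step=.03).to(p[0],p[1],.0505,80,50,step=.008,hold=2).show()
E
```

```text
[0.5662 0.0171 0.1379] 0.06544363515639776 [-0.72442494  0.36471215 -0.79644426]
scene cup 1 [0.566 0.018] 0.0054 120 z 0.1652
wrist cup 1 [0.5643 0.016 ] 0.0036 6481 z 0.1646
scene cup 2 [0.6057 0.2389] 0.001 86 z 0.0558
top cup 2 [0.6058 0.2392] 0.0011 56 z 0.0546
n 7 [3, 7]
0,0,0.41,0,0,0.01,50,0,0,0.41,0,0,0.01,50,0.01,0,0.4,0,-0.01,0.01,50,0,0,0.12,0,0,0,50,0,0,0.13,0,0,0,50,0,0,0,0,0,0,50,0,0,0,0,0,0,50
```

Cup2 has been knocked aside; will re-measure. Place cup1.

Request:
jog_arm(commands=[0,0,0.41,0,0,0,50,0,0,0.41,0,0,0,50,0,0,0.4,0,0,0,50,0,0,0.12,0,0,0,50,0,0,0.13,0,0,0,50,0,0,0,0,0,0,50,0,0,0,0,0,0,50])

```text
t: 23.82
tool_pos: [0.5675, 0.0161, 0.0509]
tool_rot: [0.271, 3.129, 0.0]
contact_force: [0.8, 0.6, -0.3]
opening: 0.0661
grip_force: 45.7
```

Request:
jog_arm(commands=[0,0,0.02,0,0,0,50,0,0,0,0,0,0,50,0,0,0,0,0,0,85,0,0,0,0,0,0,85,0,0,0,0,0,0,85,0,0,0,0,0,0,85,0,0,-0.3,0,0,0,85,0,0,-0.9,0,0,0,85,0,0,-0.9,0,0,0,85,0,0,-0.5,0,0,0,85,0,0,0,0,0,0,85,0,0,0,0,0,0,85])

```text
t: 25.32
tool_pos: [0.5666, 0.0161, 0.2045]
tool_rot: [-0.271, -3.128, -0.0]
contact_force: [-0.7, -0.7, -0.6]
opening: 0.0854
grip_force: 0.0
```

```bash
python3 - <<'E'
from h import *
o=ctrl.get_obs();p=o['tool_pos'];print(np.round(p,4),o['opening'],o['contact_force'].round(1))
cup(1,.5675,.016,.04,cams=('scene','top','wrist'));cup(2,.606,.24)
cup(3);cup(4)
Plan().to(.6,.15,.2,30).to(.606,.239,.15,0,hold=3).show()
E
```

```text
[0.5666 0.0161 0.2045] 0.08536383699025267 [-0.7 -0.7 -0.6]
scene cup 1 [0.5668 0.0161] 0.0014 152 z 0.0762
top cup 1 [0.567  0.0171] 0.0009 38 z 0.076
wrist cup 1 [0.566  0.0147] 0.0009 1070 z 0.0766
scene cup 2 [0.6057 0.239 ] 0.0011 144 z 0.0547
top cup 2 [0.6059 0.2396] 0.001 87 z 0.0552
scene cup 3 [ 0.5973 -0.266 ] 0.0016 87 z 0.0744
top cup 3 [ 0.5979 -0.2649] 0.0011 74 z 0.0736
scene cup 4 [0.5081 0.439 ] 0.0011 105 z 0.0937
top cup 4 [0.5079 0.4397] 0.001 60 z 0.0925
n 19 [10, 19]
-0.02,0.23,0.01,0,0,0.87,85,0,0.23,0.01,0,0,0.87,85,0.02,0.23,0.01,0,0,0.88,85,0.05,0.23,0.01,0,0,0.87,85,0.06,0.22,0.01,0,0,0.88,85,0.08,0.21,0,0,0,0.87,85,0.1,0.21,0.01,0,0,0.88,85,0.12,0.19,0,0,0,0.87,85,0.14,0.18,0.01,-0.01,-0.01,0.88,85,0.15,0.18,0,0,0,0.87,85,0.21,0.14,0.14,0,0,0.87,85,0.22,0.12,0.14,0,0,0.87,85,0.23,0.1,0.14,0,0,0.87,85,0.23,0.08,0.14,0,0,0.88,85,0.24,0.06,0.14,0,0,0.87,85,0.24,0.03,0.14,0,0,0.88,85,0,0,0,0,0,0,85,0,0,0,0,0,0,85,0,0,0,0,0,0,85
```

```bash
python3 - <<'E'
from h import *
Plan().to(.6058,.2393,.16,80,hold=3).show()
E
```

```text
n 8 [8]
0,0.76,0.15,0,0,0,85,0,0.75,0.15,0,0,0,85,0,0.76,0.15,0,-0.01,0.01,85,0,0.75,0.15,0,0,0,85,0,0.76,0.14,0,-0.01,0.01,85,0,0,0,0,0,0,85,0,0,0,0,0,0,85,0,0,0,0,0,0,85
```

Request:
jog_arm(commands=[0,0.76,0.15,0,0,0,85,0,0.75,0.15,0,0,0,85,0,0.76,0.15,0,0,0,85,0,0.75,0.15,0,0,0,85,0,0.76,0.14,0,0,0,85,0,0,0,0,0,0,85,0,0,0,0,0,0,85,0,0,0,0,0,0,85])

```text
t: 26.78
tool_pos: [0.6062, 0.2385, 0.161]
tool_rot: [-0.273, -3.13, -0.0]
contact_force: [-0.1, -0.0, 0.2]
opening: 0.0847
grip_force: 0.0
```

```bash
python3 - <<'E'
from h import *
o=ctrl.get_obs();p=o['tool_pos'];print(np.round(p,4),o['opening'],o['contact_force'].round(1))
cup(2,.606,.24,cams=('scene','top','wrist'))
x,y=.6058,.2393
Plan().to(x,y,.07,80,step=.045).to(x,y,.03,80,step=.02,hold=2).to(x,y,.03,80,grip=40,hold=6).show()
E
```

```text
[0.6062 0.2385 0.161 ] 0.08474071462958292 [-0.1 -0.   0.2]
scene cup 2 [0.6057 0.2389] 0.001 140 z 0.0553
top cup 2 [0.6056 0.2401] 0.0012 24 z 0.0552
wrist cup 2 [0.6046 0.2379] 0.0009 1042 z 0.0557
n 14 [3, 7, 14]
0,0,0.51,0,0,0,85,0,0,0.5,0,0,0,85,0.01,0.01,0.51,0,0,0,85,0,0,0.33,0,0,0,85,0,0,0.33,0,0,0,85,0,0,0,0,0,0,85,0,0,0,0,0,0,85,0,0,0,0,0,0,40,0,0,0,0,0,0,40,0,0,0,0,0,0,40,0,0,0,0,0,0,40,0,0,0,0,0,0,40,0,0,0,0,0,0,40,0,0,0,0,0,0,40
```

Request:
jog_arm(commands=[0,0,0.51,0,0,0,85,0,0,0.5,0,0,0,85,0.01,0.01,0.51,0,0,0,85,0,0,0.32,0,0,0,85,0,0,0.31,0,0,0,85,0,0,0,0,0,0,85,0,0,0,0,0,0,85,0,0,0,0,0,0,40,0,0,0,0,0,0,40,0,0,0,0,0,0,40,0,0,0,0,0,0,40,0,0,0,0,0,0,40,0,0,0,0,0,0,40,0,0,0,0,0,0,40])

```text
t: 28.68
tool_pos: [0.6066, 0.2406, 0.0332]
tool_rot: [0.271, 3.128, 0.002]
contact_force: [0.5, -0.2, 6.5]
opening: 0.0553
grip_force: 42.9
```

```bash
python3 - <<'E'
from h import *
o=ctrl.get_obs();p=o['tool_pos'];print(np.round(p,4),o['opening'],o['grip_force'])
Plan().to(p[0],p[1],.16,80,40).to(.567,.0164,.16,80,40,hold=4).show()
E
```

```text
[0.6066 0.2406 0.0332] 0.055265195405037396 42.91281367186457
n 12 [3, 12]
0,0,-0.7,0,0.01,0.01,40,0,0,-0.71,0.01,0,0,40,0,0,-0.7,0,0.01,0.01,40,0,-0.76,0,0,0,0,40,0,-0.76,0,0,0,0,40,0,-0.76,0,0,0,0,40,0,-0.76,0,0,0,0,40,0,-0.75,0,0,0,0,40,0,0,0,0,0,0,40,0,0,0,0,0,0,40,0,0,0,0,0,0,40,0,0,0,0,0,0,40
```

Request:
jog_arm(commands=[0,0,-0.7,0,0,0,40,0,0,-0.71,0,0,0,40,0,0,-0.7,0,0,0,40,0,-0.76,0,0,0,0,40,0,-0.76,0,0,0,0,40,0,-0.76,0,0,0,0,40,0,-0.76,0,0,0,0,40,0,-0.75,0,0,0,0,40,0,0,0,0,0,0,40,0,0,0,0,0,0,40,0,0,0,0,0,0,40,0,0,0,0,0,0,40])

```text
t: 30.18
tool_pos: [0.5665, 0.0172, 0.158]
tool_rot: [-0.269, -3.129, -0.001]
contact_force: [-0.6, -1.2, -1.6]
opening: 0.0548
grip_force: 43.2
```

```bash
python3 - <<'E'
from h import *
o=ctrl.get_obs();p=o['tool_pos'];print(np.round(p,4),o['opening'],o['grip_force'])
z=p[2]-.0322
cup(2,.567,.0164,z,cams=('scene','wrist'));cup(1,.5675,.016,.04)
im=shot('wrist','w7.png')
Plan().to(.5677,.0164,.11,80,40,step=.03).to(.5677,.0164,.0775,80,40,step=.012,hold=2).show()
E
```

```text
[0.5665 0.0172 0.158 ] 0.0548221854796121 43.16153661813587
scene cup 2 [0.5668 0.0186] 0.0058 116 z 0.1823
wrist cup 2 [0.5645 0.0159] 0.0037 5758 z 0.1806
scene cup 1 [0.567  0.0161] 0.0013 119 z 0.0767
top cup 1 [0.5673 0.0174] 0.0005 13 z 0.0748
n 7 [2, 7]
-0.01,0,0.4,0,0,0.01,40,-0.01,0,0.4,0,-0.01,0.01,40,0,0,0.18,0,0,0,40,0,0,0.18,0,0,0,40,0,0,0.18,0,0,0,40,0,0,0,0,0,0,40,0,0,0,0,0,0,40
```

View pics/w7.png

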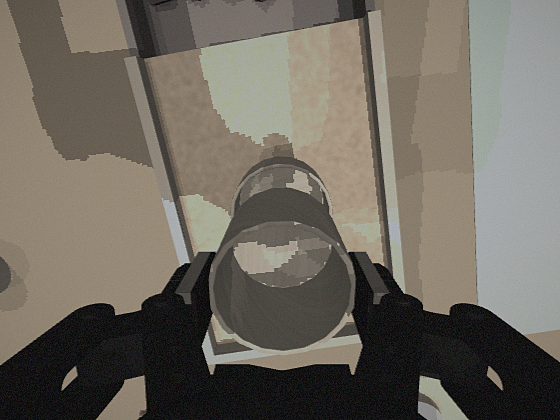

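Cup2 hangs upright over cup1 (px 283,285 over 283,185). Lower it.

Request:
jog_arm(commands=[-0.01,0,0.4,0,0,0,40,-0.01,0,0.4,0,0,0,40,0,0,0.18,0,0,0,40,0,0,0.18,0,0,0,40,0,0,0.14,0,0,0,40,0,0,0,0,0,0,40,0,0,0,0,0,0,40])

```text
t: 31.3
tool_pos: [0.5681, 0.016, 0.0808]
tool_rot: [0.271, 3.129, 0.0]
contact_force: [-0.8, -0.2, -0.9]
opening: 0.055
grip_force: 43.1
```

Request:
jog_arm(commands=[0,0,0.05,0,0,0,40,0,0,0,0,0,0,40,0,0,0,0,0,0,40])

```text
t: 31.68
tool_pos: [0.5676, 0.016, 0.0773]
tool_rot: [-0.271, -3.129, -0.0]
contact_force: [0.1, -0.2, -1.9]
opening: 0.0547
grip_force: 43.2
```

Request:
jog_arm(commands=[0,0,0,0,0,0,85,0,0,0,0,0,0,85,0,0,0,0,0,0,85,0,0,0,0,0,0,85,0,0,-0.3,0,0,0,85,0,0,-0.9,0,0,0,85,0,0,-0.9,0,0,0,85,0,0,-0.5,0,0,0,85,0,0,0,0,0,0,85,0,0,0,0,0,0,85])

```text
t: 32.92
tool_pos: [0.5672, 0.016, 0.2327]
tool_rot: [-0.271, -3.128, -0.0]
contact_force: [-0.3, 0.6, -0.8]
opening: 0.0849
grip_force: 0.0
```

```bash
python3 - <<'E'
from h import *
o=ctrl.get_obs();p=o['tool_pos'];print(np.round(p,4),o['opening'],o['contact_force'].round(1))
cup(1,.5675,.016,.04,cams=('scene','top','wrist'));cup(2,.567,.0164,.044,cams=('scene','top','wrist'))
cup(3);cup(4)
Plan().to(.5976,-.2655,.2,80,hold=3).show()
E
```

```text
[0.5672 0.016  0.2327] 0.08488638061158521 [-0.3  0.6 -0.8]
scene cup 1 [0.5673 0.016 ] 0.0045 216 z 0.0776
top cup 1 [0.5616 0.0171] 0.0028 48 z 0.0768
wrist cup 1 [0.5651 0.0148] 0.0041 923 z 0.0769
scene cup 2 [0.5673 0.0162] 0.0014 124 z 0.0993
top cup 2 [0.5669 0.0169] 0.0009 46 z 0.0995
wrist cup 2 [0.5661 0.0146] 0.0009 841 z 0.0997
scene cup 3 [ 0.597  -0.2657] 0.0015 87 z 0.0742
top cup 3 [ 0.5978 -0.2647] 0.0011 78 z 0.0738
scene cup 4 [0.5082 0.4389] 0.0011 99 z 0.0938
top cup 4 [0.508  0.4395] 0.001 63 z 0.0929
n 9 [9]
-0.22,-0.76,0.09,0,0,0,85,-0.22,-0.76,0.09,0,0,0,85,-0.22,-0.75,0.09,0,0,0,85,-0.21,-0.76,0.09,0,0,0.01,85,-0.22,-0.75,0.09,0,-0.01,0,85,-0.21,-0.76,0.1,0,0,0.01,85,0,0,0,0,0,0,85,0,0,0,0,0,0,85,0,0,0,0,0,0,85
```

```bash
python3 - <<'E'
from h import *
Plan().to(.5976,-.2653,.18,105,hold=3).show()
E
```

```text
n 9 [9]
-0.22,-0.76,0.15,0,0,-0.72,85,-0.16,-0.77,0.15,0,0,-0.73,85,-0.11,-0.78,0.14,0,0,-0.72,85,-0.05,-0.78,0.15,0,0,-0.73,85,0.01,-0.78,0.14,0,-0.01,-0.72,85,0.07,-0.79,0.15,0,0,-0.73,85,0,0,0,0,0,0,85,0,0,0,0,0,0,85,0,0,0,0,0,0,85
```

Request:
jog_arm(commands=[-0.22,-0.76,0.15,0,0,-0.72,85,-0.16,-0.77,0.15,0,0,-0.73,85,-0.11,-0.78,0.14,0,0,-0.72,85,-0.05,-0.78,0.15,0,0,-0.73,85,0.01,-0.78,0.14,0,0,-0.72,85,0.07,-0.79,0.15,0,0,-0.73,85,0,0,0,0,0,0,85,0,0,0,0,0,0,85,0,0,0,0,0,0,85])

```text
t: 34.55
tool_pos: [0.598, -0.2645, 0.1807]
tool_rot: [0.412, -3.114, -0.0]
contact_force: [0.1, -0.8, 0.1]
opening: 0.0848
grip_force: 0.0
```

```bash
python3 - <<'E'
from h import *
o=ctrl.get_obs();p=o['tool_pos'];print(np.round(p,4),o['opening'],o['contact_force'].round(1))
cup(3,cams=('scene','top','wrist'))
x,y=.5976,-.2653
Plan().to(x,y,.09,105,step=.045).to(x,y,.051,105,step=.02,hold=2).to(x,y,.051,105,grip=30,hold=6).show()
E
```

```text
[ 0.598  -0.2645  0.1807] 0.08476489888579868 [ 0.1 -0.8  0.1]
scene cup 3 [ 0.5975 -0.2658] 0.0015 83 z 0.0744
top cup 3 few 0
wrist cup 3 [ 0.5967 -0.2678] 0.0009 814 z 0.0746
n 14 [3, 7, 14]
0,0,0.5,0,0,0.01,85,0,0,0.51,0,0,0,85,0.01,-0.01,0.5,0,0,0.01,85,0,0,0.33,0,0,0,85,0,0,0.32,0,0,0,85,0,0,0,0,0,0,85,0,0,0,0,0,0,85,0,0,0,0,0,0,30,0,0,0,0,0,0,30,0,0,0,0,0,0,30,0,0,0,0,0,0,30,0,0,0,0,0,0,30,0,0,0,0,0,0,30,0,0,0,0,0,0,30
```

Request:
jog_arm(commands=[0,0,0.5,0,0,0,85,0,0,0.51,0,0,0,85,0.01,-0.01,0.5,0,0,0,85,0,0,0.33,0,0,0,85,0,0,0.32,0,0,0,85,0,0,0,0,0,0,85,0,0,0,0,0,0,85,0,0,0,0,0,0,30,0,0,0,0,0,0,30,0,0,0,0,0,0,30,0,0,0,0,0,0,30,0,0,0,0,0,0,30,0,0,0,0,0,0,30,0,0,0,0,0,0,30])

```text
t: 36.45
tool_pos: [0.5978, -0.2665, 0.0517]
tool_rot: [-0.411, 3.114, -0.001]
contact_force: [-0.2, 1.0, 5.7]
opening: 0.0436
grip_force: 41.4
```

```bash
python3 - <<'E'
from h import *
o=ctrl.get_obs();p=o['tool_pos'];print(np.round(p,4),o['opening'],o['grip_force'])
Plan().to(p[0],p[1],.2,105,30).to(.568,.0163,.2,80,30,hold=4).show()
E
```

```text
[ 0.5978 -0.2665  0.0517] 0.043589210557131546 41.42037449659256
n 13 [3, 13]
0,0,-0.82,0,0,0,30,0,0,-0.83,0,0,0,30,0,0,-0.82,0,0.01,0,30,-0.12,0.78,0,0,0,0.73,30,-0.07,0.79,0,0,0,0.73,30,-0.01,0.79,0,0,0,0.73,30,0.05,0.79,0,0,0,0.73,30,0.1,0.78,0,0,0,0.72,30,0.17,0.77,0,-0.01,0,0.73,30,0,0,0,0,0,0,30,0,0,0,0,0,0,30,0,0,0,0,0,0,30,0,0,0,0,0,0,30
```

Request:
jog_arm(commands=[0,0,-0.82,0,0,0,30,0,0,-0.83,0,0,0,30,0,0,-0.82,0,0,0,30,-0.12,0.78,0,0,0,0.73,30,-0.07,0.79,0,0,0,0.73,30,-0.01,0.79,0,0,0,0.73,30,0.05,0.79,0,0,0,0.73,30,0.1,0.78,0,0,0,0.72,30,0.17,0.77,0,0,0,0.73,30,0,0,0,0,0,0,30,0,0,0,0,0,0,30,0,0,0,0,0,0,30,0,0,0,0,0,0,30])

```text
t: 38.08
tool_pos: [0.5675, 0.0153, 0.1988]
tool_rot: [-0.276, -3.129, -0.0]
contact_force: [-0.7, 0.3, -0.6]
opening: 0.0439
grip_force: 41.4
```

```bash
python3 - <<'E'
from h import *
o=ctrl.get_obs();p=o['tool_pos'];print(np.round(p,4),o['opening'],o['grip_force'])
z=p[2]-.0517
cup(3,p[0],p[1],z,cams=('scene','wrist'));cup(2,.5675,.016,.044)
Plan().to(.5673,.016,.145,80,30,step=.03).to(.5673,.016,.104,80,30,step=.012,hold=2).show()
E
```

```text
[0.5675 0.0153 0.1988] 0.04392397902383198 41.430281065549934
scene cup 3 [0.5681 0.0176] 0.0053 119 z 0.2217
wrist cup 3 [0.5659 0.0143] 0.0041 5033 z 0.2218
scene cup 2 [0.5669 0.0163] 0.0014 113 z 0.0991
top cup 2 [0.5675 0.0169] 0.0007 17 z 0.0998
n 8 [2, 8]
0,0,0.45,0,0,0,30,0,0,0.45,0,-0.01,-0.01,30,0,0,0.17,0,0,0,30,0,0,0.17,0,0,0,30,0,0,0.17,0,0,0,30,0,0,0.17,0,0,0,30,0,0,0,0,0,0,30,0,0,0,0,0,0,30
```

Request:
jog_arm(commands=[0,0.01,0.45,0,0,0,30,0,0,0.45,0,0,0,30,0,0,0.17,0,0,0,30,0,0,0.17,0,0,0,30,0,0,0.17,0,0,0,30,0,0,0.17,0,0,0,30,0,0,0,0,0,0,30,0,0,0,0,0,0,30])

```text
t: 39.28
tool_pos: [0.5677, 0.017, 0.1045]
tool_rot: [-0.274, -3.13, -0.0]
contact_force: [-1.4, -0.1, -0.4]
opening: 0.0438
grip_force: 41.5
```

Request:
jog_arm(commands=[0,0,0.04,0,0,0,30,0,0,0.03,0,0,0,30,0,0,0,0,0,0,30,0,0,0,0,0,0,30])

```text
t: 39.78
tool_pos: [0.5674, 0.017, 0.1]
tool_rot: [-0.274, -3.129, -0.0]
contact_force: [-0.5, -0.2, -0.9]
opening: 0.044
grip_force: 41.5
```

Request:
jog_arm(commands=[0,0,0,0,0,0,85,0,0,0,0,0,0,85,0,0,0,0,0,0,85,0,0,0,0,0,0,85,0,0,-0.3,0,0,0,85,0,0,-0.9,0,0,0,85,0,0,-0.9,0,0,0,85,0,0,-0.5,0,0,0,85,0,0,0,0,0,0,85,0,0,0,0,0,0,85])

```text
t: 41.02
tool_pos: [0.5671, 0.017, 0.2555]
tool_rot: [-0.274, -3.128, -0.0]
contact_force: [-0.1, -0.1, 0.4]
opening: 0.0849
grip_force: 0.0
```

```bash
python3 - <<'E'
from h import *
o=ctrl.get_obs();p=o['tool_pos'];print(np.round(p,4),o['opening'],o['contact_force'].round(1))
cup(2,.567,.0164,.044);cup(3,.567,.0164,.048,cams=('scene','top','wrist'))
cup(4)
Plan().to(.55,.25,.22,80).to(.508,.4393,.2,80,hold=3).show()
E
```

```text
[0.5671 0.017  0.2555] 0.08492888735029602 [-0.1 -0.1  0.4]
scene cup 2 [0.5671 0.0168] 0.0045 173 z 0.1006
top cup 2 [0.5621 0.0159] 0.0025 39 z 0.0999
scene cup 3 [0.5675 0.017 ] 0.0013 108 z 0.1226
top cup 3 [0.5675 0.0183] 0.0009 44 z 0.1216
wrist cup 3 [0.5666 0.0158] 0.0009 669 z 0.1227
scene cup 4 [0.5082 0.4389] 0.001 110 z 0.0935
top cup 4 [0.508  0.4394] 0.0011 63 z 0.0933
n 12 [5, 12]
0.19,0.75,0.12,0,0,0,85,0.19,0.76,0.12,0,-0.01,0,85,0.19,0.75,0.11,0,0,0,85,0.19,0.76,0.12,0,-0.01,0,85,0.2,0.75,0.11,0,0,0,85,0.31,0.75,0.08,0,0,0,85,0.31,0.75,0.09,0,0,0,85,0.31,0.74,0.08,0,0,0,85,0.3,0.75,0.09,0,0,0,85,0,0,0,0,0,0,85,0,0,0,0,0,0,85,0,0,0,0,0,0,85
```

Request:
jog_arm(commands=[0.19,0.75,0.12,0,0,0,85,0.19,0.76,0.12,0,0,0,85,0.19,0.75,0.11,0,0,0,85,0.19,0.76,0.12,0,0,0,85,0.2,0.75,0.11,0,0,0,85,0.31,0.75,0.08,0,0,0,85,0.31,0.75,0.09,0,0,0,85,0.31,0.74,0.08,0,0,0,85,0.3,0.75,0.09,0,0,0,85,0,0,0,0,0,0,85,0,0,0,0,0,0,85,0,0,0,0,0,0,85])

```text
t: 42.88
tool_pos: [0.5092, 0.4382, 0.2011]
tool_rot: [-0.276, -3.129, -0.0]
contact_force: [0.0, 0.3, -0.5]
opening: 0.0851
grip_force: 0.0
```

```bash
python3 - <<'E'
from h import *
o=ctrl.get_obs();p=o['tool_pos'];print(np.round(p,4),o['opening'],o['contact_force'].round(1))
cup(4,cams=('scene','top','wrist'));cup(3,.567,.0164,.048)
x,y=.508,.439
Plan().to(x,y,.11,80,step=.045).to(x,y,.07,80,step=.02,hold=2).to(x,y,.07,80,grip=20,hold=6).show()
E
```

```text
[0.5092 0.4382 0.2011] 0.0850901082683708 [ 0.   0.3 -0.5]
scene cup 4 [0.5078 0.4389] 0.0009 108 z 0.0933
top cup 4 [0.5082 0.4396] 0.0011 49 z 0.0927
wrist cup 4 [0.5067 0.4382] 0.0008 598 z 0.0937
scene cup 3 [0.5678 0.0172] 0.0014 112 z 0.1225
top cup 3 [0.5677 0.018 ] 0.001 71 z 0.1221
n 14 [3, 7, 14]
0.01,0,0.51,0,0,0,85,0,0,0.5,0,0,-0.01,85,0.01,0,0.51,0,0,0,85,0,0,0.33,0,0,0,85,0,0,0.34,0,0,0,85,0,0,0,0,0,0,85,0,0,0,0,0,0,85,0,0,0,0,0,0,20,0,0,0,0,0,0,20,0,0,0,0,0,0,20,0,0,0,0,0,0,20,0,0,0,0,0,0,20,0,0,0,0,0,0,20,0,0,0,0,0,0,20
```

Request:
jog_arm(commands=[0.01,0,0.51,0,0,0,85,0,0,0.5,0,0,0,85,0.01,0,0.51,0,0,0,85,0,0,0.32,0,0,0,85,0,0,0.32,0,0,0,85,0,0,0,0,0,0,85,0,0,0,0,0,0,85,0,0,0,0,0,0,20,0,0,0,0,0,0,20,0,0,0,0,0,0,20,0,0,0,0,0,0,20,0,0,0,0,0,0,20,0,0,0,0,0,0,20,0,0,0,0,0,0,20])

```text
t: 44.88
tool_pos: [0.5078, 0.4398, 0.0721]
tool_rot: [0.274, 3.129, 0.002]
contact_force: [0.1, 1.0, 5.6]
opening: 0.0327
grip_force: 41.3
```

```bash
python3 - <<'E'
from h import *
o=ctrl.get_obs();p=o['tool_pos'];print(np.round(p,4),o['opening'],o['grip_force'])
Plan().to(p[0],p[1],.235,80,20).to(.568,.017,.235,80,20,hold=4).show()
E
```

```text
[0.5078 0.4398 0.0721] 0.032735849797632374 41.27096586526022
n 15 [3, 15]
0,0,-0.91,0,0,0,20,0,0,-0.9,0.01,0,0,20,0,0,-0.91,0,0,0,20,-0.28,-0.85,0,0,0,0,20,-0.28,-0.84,0,0,0,0,20,-0.28,-0.85,0,0,0,0,20,-0.27,-0.84,0,0,0,0,20,-0.28,-0.85,0,0,0,0,20,-0.27,-0.84,0,0,0,0,20,-0.28,-0.85,0,0,0,0,20,-0.27,-0.84,0,0,0,0,20,0,0,0,0,0,0,20,0,0,0,0,0,0,20,0,0,0,0,0,0,20,0,0,0,0,0,0,20
```

Request:
jog_arm(commands=[0,0,-0.91,0,0,0,20,0,0,-0.9,0,0,0,20,0,0,-0.91,0,0,0,20,-0.28,-0.85,0,0,0,0,20,-0.28,-0.84,0,0,0,0,20,-0.28,-0.85,0,0,0,0,20,-0.27,-0.84,0,0,0,0,20,-0.28,-0.85,0,0,0,0,20,-0.27,-0.84,0,0,0,0,20,-0.28,-0.85,0,0,0,0,20,-0.27,-0.84,0,0,0,0,20,0,0,0,0,0,0,20,0,0,0,0,0,0,20,0,0,0,0,0,0,20,0,0,0,0,0,0,20])

```text
t: 46.75
tool_pos: [0.5673, 0.0181, 0.2342]
tool_rot: [-0.271, -3.129, -0.001]
contact_force: [-0.1, 0.4, 0.1]
opening: 0.0327
grip_force: 40.7
```

```bash
python3 - <<'E'
from h import *
o=ctrl.get_obs();p=o['tool_pos'];print(np.round(p,4),o['opening'],o['grip_force'])
cup(4,p[0],p[1],p[2]-.0721,cams=('scene','wrist'));cup(3,.5675,.017,.048)
Plan().to(.5675,.0172,.17,80,20,step=.03).to(.5675,.0172,.1285,80,20,step=.012,hold=2).show()
E
```

```text
[0.5673 0.0181 0.2342] 0.03270103252406956 40.74576896164217
scene cup 4 [0.569  0.0206] 0.006 109 z 0.2561
wrist cup 4 [0.5656 0.0168] 0.0046 3925 z 0.2558
scene cup 3 [0.5675 0.017 ] 0.0013 105 z 0.1222
top cup 3 [0.5683 0.0181] 0.0009 19 z 0.1224
n 9 [3, 9]
0,0,0.36,0,0,0,20,0,0,0.36,0,0,0,20,0,0,0.35,0,-0.01,0.01,20,0,0,0.17,0,0,0,20,0,0,0.18,0,0,0,20,0,0,0.17,0,0,0,20,0,-0.01,0.18,0,0,0,20,0,0,0,0,0,0,20,0,0,0,0,0,0,20
```

Request:
jog_arm(commands=[0,0,0.36,0,0,0,20,0,0,0.36,0,0,0,20,0,0,0.35,0,0,0,20,0,0,0.17,0,0,0,20,0,0,0.18,0,0,0,20,0,0,0.17,0,0,0,20,0,-0.01,0.18,0,0,0,20,0,0,0,0,0,0,20,0,0,0,0,0,0,20])

```text
t: 48.08
tool_pos: [0.5676, 0.0164, 0.1285]
tool_rot: [-0.274, -3.13, -0.0]
contact_force: [0.1, -0.8, 0.0]
opening: 0.0329
grip_force: 40.7
```

Target 0.1241; 4.2 mm more.

Request:
jog_arm(commands=[0,0,0.04,0,0,0,20,0,0,0.03,0,0,0,20,0,0,0,0,0,0,20,0,0,0,0,0,0,20])

```text
t: 48.58
tool_pos: [0.5674, 0.0164, 0.124]
tool_rot: [-0.274, -3.129, -0.0]
contact_force: [0.6, -0.9, -0.8]
opening: 0.0326
grip_force: 40.8
```

Request:
jog_arm(commands=[0,0,0,0,0,0,85,0,0,0,0,0,0,85,0,0,0,0,0,0,85,0,0,0,0,0,0,85,0,0,-0.3,0,0,0,85,0,0,-0.9,0,0,0,85,0,0,-0.9,0,0,0,85,0,0,-0.5,0,0,0,85,0,-0.9,0,0,0,0,85,0,-0.9,0,0,0,0,85,0,-0.9,0,0,0,0,85,0,-0.9,0,0,0,0,85,0,0,0,0,0,0,85,0,0,0,0,0,0,85])

```text
t: 50.32
tool_pos: [0.53, -0.1961, 0.2809]
tool_rot: [0.275, 3.129, 0.001]
contact_force: [0.0, -0.0, 0.2]
opening: 0.0851
grip_force: 0.0
```

```bash
python3 - <<'E'
from h import *
o=ctrl.get_obs();p=o['tool_pos'];print(np.round(p,4),o['opening'],o['contact_force'].round(1))
for k,b in((1,.04),(2,.044),(3,.048),(4,.052)): cup(k,.5675,.017,b)
chips('scene','s9.png');chips('top','t9.png')
W=cloud(shot('scene'));
p=upz(W,(.33,.47,-.38,-.2,.048,.07));print('rib',rect(p),np.median(p[:,2]))
a=cv2.imread('pics/s9.png')[90:370,150:450];b=cv2.imread('pics/t9.png')[110:390,120:480]
cv2.imwrite('pics/c9.png',cv2.resize(np.hstack([a,b]),None,fx=1.2,fy=1.2))
E
```

```text
[ 0.53   -0.1961  0.2809] 0.08508995435296647 [ 0.  -0.   0.2]
scene cup 1 [0.565  0.0138] 0.0029 155 z 0.0769
top cup 1 [0.5681 0.0168] 0.0072 131 z 0.0766
scene cup 2 [0.5654 0.0145] 0.0024 116 z 0.1006
top cup 2 [0.5683 0.0169] 0.0055 100 z 0.0998
scene cup 3 [0.5673 0.017 ] 0.0041 141 z 0.1233
top cup 3 [0.5683 0.0182] 0.0035 84 z 0.1226
scene cup 4 [0.5675 0.0163] 0.0014 85 z 0.1452
top cup 4 [0.5677 0.0171] 0.0009 51 z 0.1449
rib (array([ 0.40665396, -0.29816599]), (20.299516677856445, 62.15227508544922), 2.3852617740631104) 0.0588547909854375
```

View pics/c9.png

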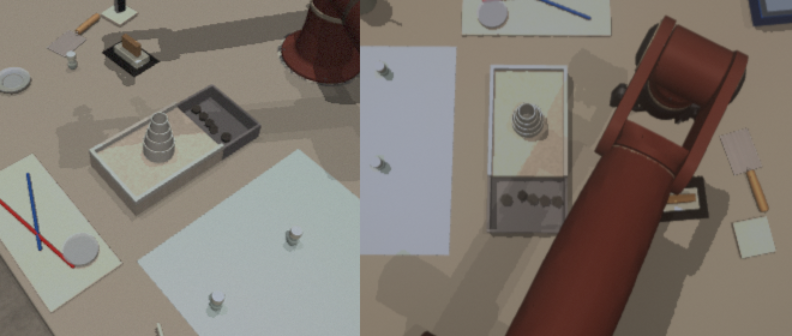

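The picture shows the four cups nested on the plate (left panel at 158,138), with the rims at about 76, 100, 122 and 145 mm, as they should be. Five chips lie in the tray, the scraper stands on its pad, and the vials and spatula have not moved.

```bash
python3 -c "
from station import job
print(job.finish_job())"
```

```text
the job is handed in; nothing more can be done
None
```

The job is handed in: all five chips are in the tray, the scraper stands upright on its pad, the four cups are nested to the floor on the plate, and the vials and spatula were left where they were.

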